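Snap the stop clip into the groove of a cavity-filter plunger

ROBOT

A 6-joint arm with a two-finger parallel gripper is mounted at the origin on the work surface. World frame = base frame: x ahead of the robot, y to its left, z up, the work surface at z = 0. Lengths are in m, angles in rad, forces in N, time in s.
With the tool pointing down it reaches from about 0.25 to 0.8 m from the base axis. Payload 8.5 kg.
Tool frame: the origin (TCP) lies at the very end of the fingers, on their centre line; the grasp point (between the pads) lies 19 mm behind it; z points along the fingers, y is the direction in which the jaws open and shut (so a half turn about z gives the same grasp; the last joint's range is limited). The gripper opens to 85 mm and grips with 20 to 120 N. Pads are 22 mm wide; open, the fingers measure 114 mm over their backs; the gripper's body (76 mm by 85 mm) begins 54 mm behind the grasp point. The pads swing forward as they close: fully open they stand 13 mm farther back than shut.
Start: joints at [-1.262, 0.238, -0.013, 1.319, 0, 1.571], TCP at [0.16, -0.5, 0.195] pointing down, gripper open.
Joint ranges: [-2.66, 2.66], [-1.03, 1.9], [-1.14, 1.46], [-1.82, 2.27], [-1.45, 1.34], [-3.14, 3.14]. Speed limits (rad/s): [2.22, 2.22, 2.79, 3.14, 3.14, 3.14].

INTERFACE

Orientations are given as a unit quaternion [w, x, y, z].
In Python, from plant import * gives the robot as it stands.
- The arm moves only by the shell command python3 -m jog 'ROWS'. ROWS is JSON, a list of rows, each a list of 5 numbers: the shift along the world's x, y, z in m, then the turn about the world's z in degrees, then the closure, from -1 (fully open) to 1 (shut). In form: [[tx, ty, tz, spin, claw], ...]. A call has 1 to 5 rows; each row shifts and turns the commanded pose from where the row before left it; what a row does not reach is not made up. A row lasts 1/8 s, in which the tool goes at most 62.5 mm and 10.7 degrees, less where a joint would pass 70% of its speed; a pose out of reach is approached as far as the arm can. A call is refused whole if a number of a shift passes 0.0625 or a number of a turn 10.7, either way. A call with a gripper value outside its range is refused whole. The fingers move at their own pace and stop on an object; the grip force is fixed at half the most. Time passes only in rows, so rows that do not move let the fingers close. It gives the time, the measured TCP pose, the force and the opening at its end, in the units of the state.
- state(): the state, without advancing time (a new reading comes with each control period).
- read_camera(name): name is "scene" or "top" or "wrist"; returns (picture, depth): 400x640x3 uint8, red, green, blue; 400x640 float32, m along the optical axis (not along the pixel's ray), 0 where there is no reading.
- calibration(name): a dict with "fx", "fy", "cx", "cy" (pixels), "R" (3x3) and "t" (3): a world point X has camera coordinates R X + t. Camera axes: x right, y down, z forward; pixel columns grow to the right and rows downward; lengths in m; the calibration is good to about 2 mm. A picture is of the moment at which its call begins: read the wrist's pose just before it. calibration takes no time and is no camera call; for the wrist camera it gives the pose at the moment of the call.
- job_done(): hands the job in, once; it reports no verdict.
The state is a dict: "time": time; "qpos": joint angles; "joint_velocities": joint speeds; "joint_torque": joint torques, N m; "tcp_pos": TCP position; "orientation": TCP orientation; "contact_force": force on the tool from outside, world axes, zero at the start; "torque": the same for the moment, N m; "width": finger opening in m.
Only numpy, scipy, OpenCV 4.12 (cv2) and the standard library are available. Lean on these libraries where they do the work, as an engineer would, in place of code of your own. Each camera call takes 0.05 s, during which the arm holds its last target.

TASK

Take the larger of the two spring clips from the caddy and press it, mouth first, onto the filter's plunger until it snaps home in the groove, and leave it there. How far the plunger stands out differs from unit to unit, so feel for the groove with light pressure and never force the clip: on the groove about 6 N snaps it in, and a push of 25 N against the plunger or filter would ruin it. Leave the small clip in the caddy.

Things in the scene. Friction and masses are not known exactly. Their poses are not given: they have to be found in the camera images.
- clip_tab (a point): Centre of the grip tab, 24 (x) x 12 (y) x 30 mm (z), of the larger steel spring clip, a C of 6 mm wire 30 mm wide, mouth down, standing in either caddy slot. z: up, away from the mouth; y: through the clip's thickness, the way to pinch; x: across. The C's bore centre is 30 mm below this point, the wire tips' underside 39 mm below it. 60 g, more or less.
- clip_bore (a point): Centre of the clip's bore; axes as clip_tab. Bore 16 mm, mouth 11.6 mm at rest; jaws on stiff springs, mouth opens to about 17 mm. Over the groove its tips touch when this point is 13 mm above the plunger axis; about 6 N then snaps it home, to the axis, where it grips. On the full plunger they touch at 18 mm and give some 4 mm by 20 N; pushing on there ruins the clip.
- gland (a point): Point on the plunger axis at the front of the brass gland ring (32 mm dia). Level axis, 42 mm above the bench; -y runs out along the plunger, z up. The plunger is a 24 mm dia steel bar with one groove, 8 mm wide and 16 mm dia, its centre 32 to 62 mm out from this point (it varies and is not measured: look or feel for it). The bar ends 36 mm past that. It does not slide when pushed lightly.
- filter: Aluminium box, fixed, 110 (x) x 120 (y) x 72 mm (z) with black cooling fins on top to 92 mm; origin under its centre. The gland ring stands 6 mm proud of its -y face and the plunger comes out of it.
- small_clip_tab (a point): Centre of the tab (16 x 12 x 16 mm) of the smaller clip (bore 10 mm, does not fit), standing in the other slot: its top is 44 mm above the bench, the larger clip's 60 mm. Not to be taken.
- caddy: Grey plastic block 140 (x) x 64 (y) x 26 mm (z), fixed, origin under its centre, with two slots 36 (x) x 7.6 mm (y), 20 mm deep, centred 33 mm either side of its centre along x. A clip stands in each, its thickness along the caddy's y; it can lean a few degrees.
There are look-alikes about, which are no part of the job. What is shaped like the part that bears clip_tab but blue or red is not meant.

How it is judged:
At the end, for the whole second after the job is handed in: The larger clip sits in the plunger's groove: its bore centre is within 3 mm of the plunger axis sideways and 2.5 mm in height, 27 to 67 mm out from the gland, its thickness within 0.2 rad of the axis, at rest and released (x of clip_bore in the frame of gland between -0.003 and 0.003 m and z of clip_bore in the frame of gland between -0.0025 and 0.0025 m and y of clip_bore in the frame of gland between -0.067 and -0.027 m and angle between the y axis of clip_bore and the y axis of gland, either way round below 0.2 rad and linear speed of clip below 0.02 m/s); the robot touches nothing.
It fails at once if the clip is forced: its contact forces on the plunger and filter add up to more than 45 N (a push of about 25 N) (contact force between clip and filter above 45 N).
It fails at once if the small clip is moved more than 20 mm (distance of small_clip_tab from where it was at the start of the episode above 0.02 m).
It also fails if it takes over 64 s, if anything falls off the work surface, if the arm or the gripper's body presses on something with over 40 N, if the wrist force passes 120 N, or if a joint passes its speed limit or range.

## Working session

There is one attempt and no reset: what is moved stays moved. The work goes in short steps, Python scripts to look and compute and a shell command to move; the robot and the scene stay as the last step left them, time stands still between calls to the robot, and variables do not carry over. Pictures are saved under pics/ and viewed, and the job is handed in when it is done.

```bash
mkdir -p pics; cat > h.py <<'E'
import numpy as np, cv2
from plant import *
def snap(name,out):
    c=calibration(name); s=state(); p,d=read_camera(name)
    np.savez('pics/'+out+'.npz',p=p,d=d,**{k:np.array(c[k]) for k in c})
    cv2.imwrite('pics/'+out+'.png',p[:,:,::-1]); return s
def load(out): return np.load('pics/'+out+'.npz')
def w(f,u,v,z=None):
    z=f['d'][int(round(v)),int(round(u))] if z is None else z
    X=np.array([(u-f['cx'])/f['fx']*z,(v-f['cy'])/f['fy']*z,z])
    return f['R'].T@(X-f['t'])
def wz(f,u,v,Z): # intersect ray with world plane z=Z
    o=-f['R'].T@f['t']; r=f['R'].T@np.array([(u-f['cx'])/f['fx'],(v-f['cy'])/f['fy'],1.])
    return o+r*(Z-o[2])/r[2]
def px(f,X):
    c=f['R']@np.array(X)+f['t']; return f['fx']*c[0]/c[2]+f['cx'],f['fy']*c[1]/c[2]+f['cy']
def crop(out,u0,v0,u1,v1,k,new):
    p=cv2.imread('pics/'+out+'.png')[v0:v1,u0:u1]
    cv2.imwrite('pics/'+new+'.png',cv2.resize(p,None,fx=k,fy=k,interpolation=cv2.INTER_CUBIC))
E
python3 - <<'E'
from h import *
for n in('scene','top','wrist'): snap(n,n+'0')
print(state())
E
```

```text
{'time': 0.15, 'qpos': array([-1.26202411e+00,  2.38675685e-01, -1.40421971e-02,  1.31919079e+00,
       -7.78098221e-06,  1.57081136e+00]), 'joint_velocities': array([ 0.00043842, -0.00222517,  0.00196863, -0.00022951,  0.00051504,
        0.00039864]), 'joint_torque': array([-7.01095123e-04, -5.39076018e+01,  3.46598661e+01,  1.44670680e-02,
       -9.26693133e-05,  3.12469172e-05]), 'tcp_pos': array([ 0.15943412, -0.49984259,  0.19411533]), 'orientation': array([-5.48958171e-04,  9.88107120e-01,  1.53766089e-01, -8.93729021e-05]), 'contact_force': array([-0.90447376, -0.14498855, -0.62544877]), 'torque': array([0.04215743, 0.02331703, 0.00997711]), 'width': 0.0854538630787587}
```

View pics/scene0.png

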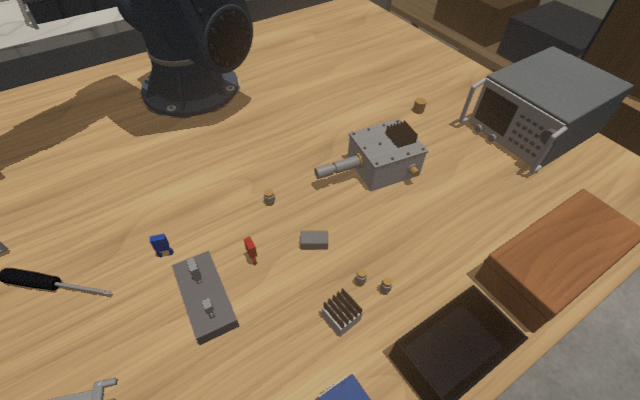

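View pics/top0.png

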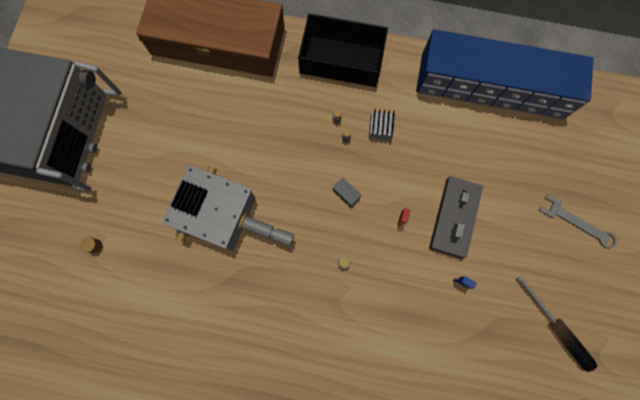

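View pics/wrist0.png

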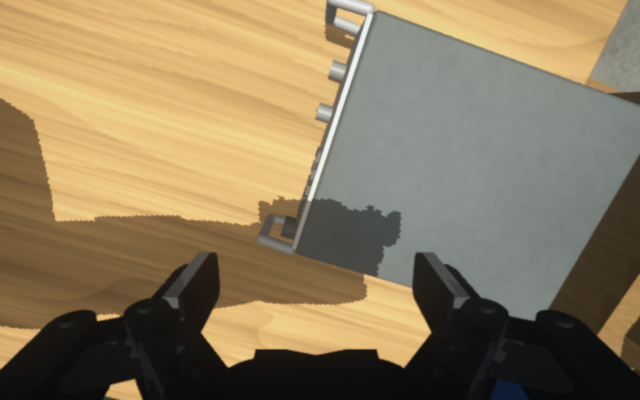

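The scene camera shows the caddy at about (205,295) with two grey clips, and the filter with its plunger at (385,155) and (340,166). The top camera has the caddy at (458,217) and the plunger running from (245,222) to (292,240). Next I'll enlarge both.

```bash
python3 - <<'E'
from h import *
crop('scene0',140,225,270,345,5,'cA'); crop('top0',400,165,500,290,5,'cB')
crop('top0',220,190,310,265,8,'cC'); crop('scene0',300,120,440,200,5,'cD')
a=[cv2.imread(f'pics/{k}.png') for k in('cA','cB')]
f=load('top0')
for u,v in((464,198),(459,231),(448,250),(475,183),(290,240),(250,225),(210,205)): print(u,v,w(f,u,v).round(4))
f=load('scene0')
print('sc')
for u,v in((193,267),(207,304),(322,170),(345,165)): print(u,v,w(f,u,v).round(4))
E
```

```text
464 198 [ 0.6143 -0.2111  0.0431]
459 231 [ 0.5497 -0.2051  0.058 ]
448 250 [ 0.5182 -0.2     0.0254]
475 183 [ 0.6516 -0.2329  0.0261]
290 240 [0.4771 0.0804 0.0541]
250 225 [0.4893 0.155  0.0531]
210 205 [0.5077 0.2278 0.0707]
sc
193 267 [ 0.5598 -0.2063  0.0626]
207 304 [ 0.6185 -0.2127  0.0434]
322 170 [0.4859 0.0873 0.0529]
345 165 [0.4973 0.135  0.0505]
```

View pics/cA.png

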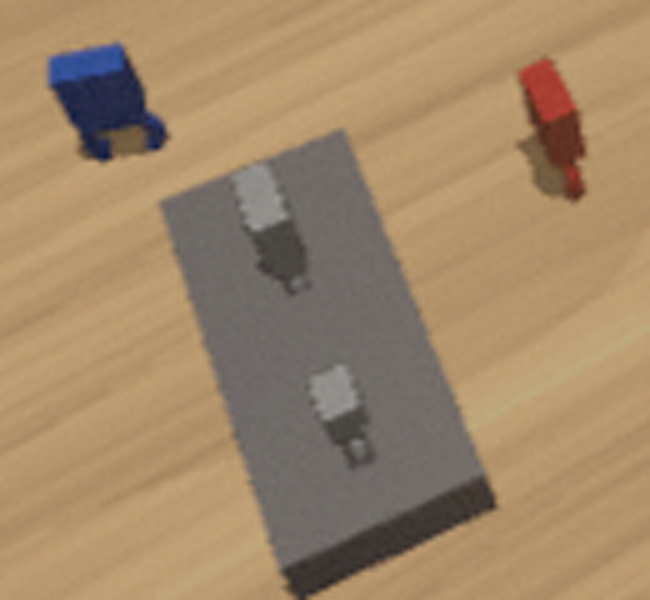

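View pics/cB.png

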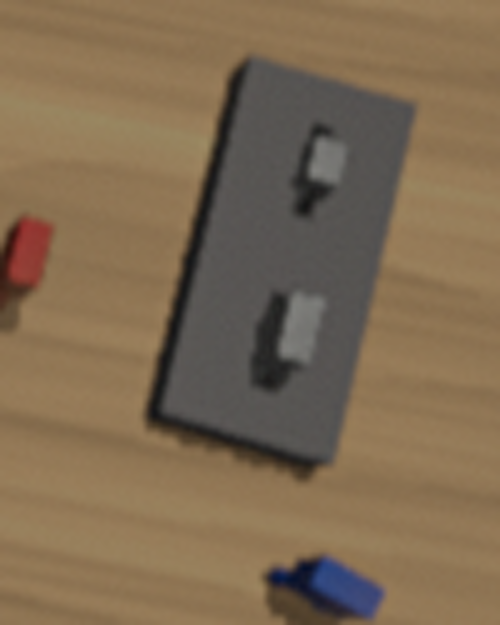

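View pics/cC.png

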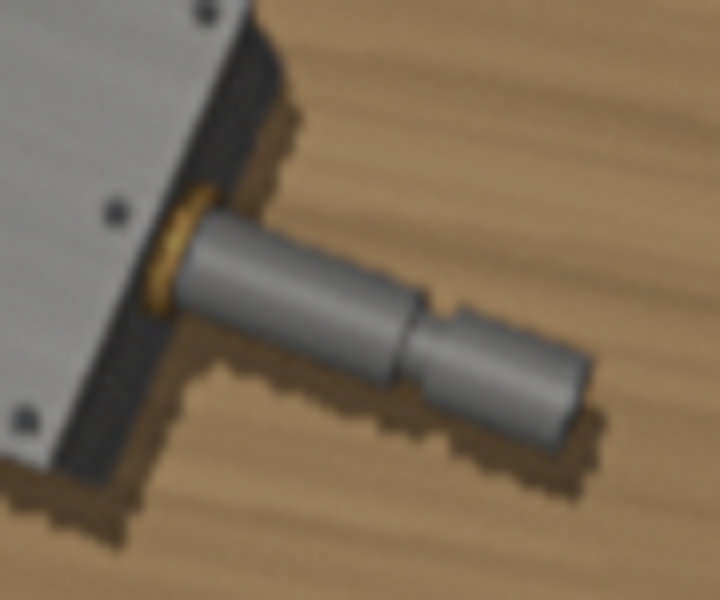

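View pics/cD.png

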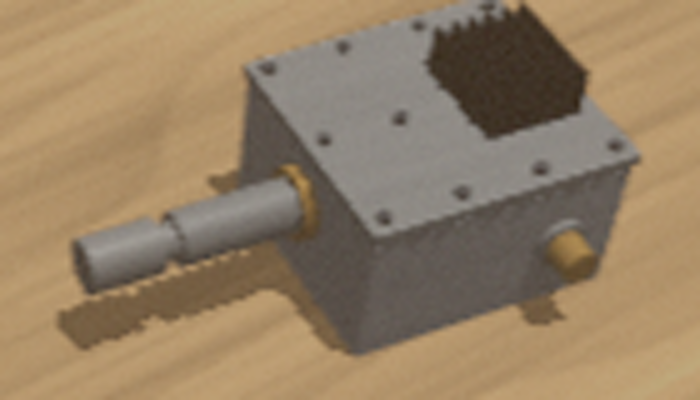

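Candidates, by top-camera pixel:
- Grey tab (459,231): top at z≈60 mm, 24 mm long. This matches the larger clip.
- Grey tab (464,198): top at z≈43 mm, so it is the small clip.
- Blue (465,282) and red (404,216): look-alikes, excluded by colour.

The enlarged crops confirm this: the larger clip is the caddy tab nearer the robot.

```bash
python3 - <<'E'
from h import *
f=load('top0')
C=[wz(f,400+u/5,165+v/5,.026)[:2] for u,v in((250,60),(413,103),(330,460),(160,415))]
C=np.array(C);print(C.round(4),'ctr',C.mean(0).round(4)); 
d=(C[0]+C[1]-C[2]-C[3])/2;print('long',np.linalg.norm(d),np.degrees(np.arctan2(d[1],d[0])))
u=d/np.linalg.norm(d);print('slots',C.mean(0)-.033*u,C.mean(0)+.033*u)
# big tab top mask by depth height
def cloud(f):
    v,u_=np.mgrid[0:400,0:640];z=f['d'];X=np.stack([(u_-f['cx'])/f['fx']*z,(v-f['cy'])/f['fy']*z,z],-1)
    return (X-f['t'])@f['R']
for n in('top0','scene0'):
    P=cloud(load(n)); 
    m=(P[...,2]>.052)&(P[...,2]<.07)&(np.hypot(P[...,0]-.552,P[...,1]+.205)<.03)
    q=P[m];print(n,m.sum(),q.mean(0).round(4),q.min(0).round(4),q.max(0).round(4), cv2.minAreaRect((q[:,:2]*1000).astype(np.float32)))
    m=(P[...,2]>.044)&(P[...,2]<.06)&(P[...,0]>.44)&(P[...,0]<.54)&(P[...,1]>.07)&(P[...,1]<.16)
    q=P[m];vx,vy,x,y=cv2.fitLine(q[:,:2].astype(np.float32),cv2.DIST_HUBER,0,.01,.01).ravel();print('pl',m.sum(),x,y,np.degrees(np.arctan2(vy,vx)))
# plunger silhouette in top
g=lambda a,b:wz(f,220+a/8,190+b/8,.042)[:2].round(4)
for a,b in((215,208),(178,302),(425,292),(388,385),(590,357),(560,452),(440,335),(412,375),(455,310)):print(a,b,g(a,b))
E
```

```text
[[ 0.6541 -0.1858]
 [ 0.6495 -0.2474]
 [ 0.512  -0.233 ]
 [ 0.5161 -0.1711]] ctr [ 0.5829 -0.2093]
long 0.13848834454933584 -6.034573135798693
slots [ 0.55010342 -0.20586948] [ 0.61573769 -0.21280797]
top0 116 [ 0.5519 -0.2048  0.0586] [ 0.5399 -0.2127  0.0523] [ 0.564  -0.1989  0.0628] ((552.2313842773438, -205.43438720703125), (12.704472541809082, 24.031999588012695), 83.73991394042969)
pl 592 0.48586157 0.11903121 79.36102
scene0 125 [ 0.5532 -0.2067  0.0595] [ 0.539  -0.2134  0.0521] [ 0.5645 -0.1999  0.0629] ((551.6160278320312, -206.62338256835938), (12.053038597106934, 25.4656982421875), 84.18318939208984)
pl 399 0.494285 0.13523354 77.62744
215 208 [0.5054 0.1663]
178 302 [0.4831 0.1695]
425 292 [0.4961 0.116 ]
388 385 [0.4742 0.1195]
590 357 [0.489  0.0769]
560 452 [0.4671 0.079 ]
440 335 [0.4873 0.1106]
412 375 [0.4774 0.1147]
455 310 [0.4934 0.1085]
```

```bash
python3 - <<'E'
from h import *
f=load('wrist0')
for u,v in((450,150),(350,240),(290,110),(200,100)): print(u,v,w(f,u,v).round(3))
print(-f['R'].T@f['t'],f['R'].round(3), px(f,state()['tcp_pos']))
E
```

```text
450 150 [ 0.226 -0.6    0.09 ]
350 240 [ 0.121 -0.545  0.092]
290 110 [ 0.212 -0.453  0.002]
200 100 [ 0.193 -0.355 -0.001]
[ 0.2250425  -0.47844373  0.37385373] [[ 0.304 -0.953 -0.001]
 [-0.916 -0.292  0.275]
 [-0.262 -0.083 -0.962]] (np.float64(316.5798172282324), np.float64(228.41842161930134))
```

```bash
python3 -m jog '[[0,0.02,0.05,0,-1],[0.04,0.04,0,-5,-1],[0.04,0.04,0,-5,-1],[0.05,0.03,0,-5,-1],[0.05,0.03,0,-5,-1]]'
```

```text
time: 0.78
tcp_pos: [0.3407, -0.3389, 0.2447]
orientation: [0.0, 1.0, -0.022, 0.0]
contact_force: [1.2, -0.2, 0.5]
width: 0.0857
```

```bash
python3 -m jog '[[0.05,0.04,-0.01,-3.5,-0.6],[0.05,0.04,-0.01,0,-0.3],[0.05,0.03,-0.02,0,-0.1],[0.05,0.023,-0.02,0,-0.1],[0.01,0,0,0,-0.1]]'; python3 -m jog '[[0,0,0,0,-0.1],[0,0,0,0,-0.1]]'; python3 - <<'E'
from h import *
print(snap('wrist','w1')['tcp_pos']); print(px(load('w1'),(.552,-.2055,.06)))
E
```

```text
time: 1.4
tcp_pos: [0.5476, -0.2076, 0.1827]
orientation: [-0.001, 0.999, -0.049, -0.002]
contact_force: [-0.3, 0.6, 0.1]
width: 0.0472
time: 1.65
tcp_pos: [0.5452, -0.2107, 0.1859]
orientation: [0.0, 0.999, -0.051, 0.0]
contact_force: [0.1, -1.2, -0.0]
width: 0.0466
[ 0.54515351 -0.21067427  0.18588242]
(np.float64(309.59450264019296), np.float64(174.52614261957802))
```

View pics/w1.png

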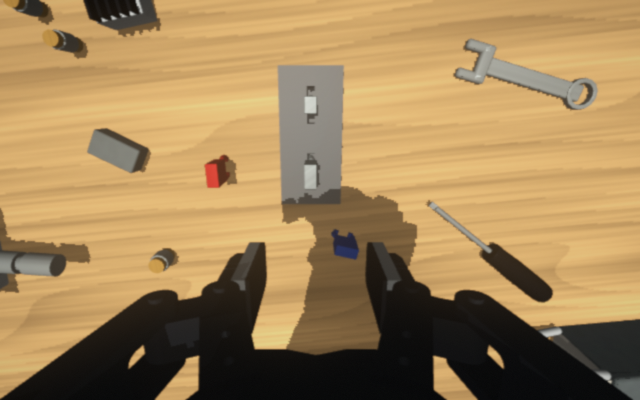

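The wrist view shows the larger clip's tab at (310,175), matching the predicted (309.6,174.5), with the small clip at (310,104) and the caddy square to the image.

```bash
python3 - <<'E'
from h import *
f=load('w1')
v,u_=np.mgrid[0:400,0:640];z=f['d'];X=np.stack([(u_-f['cx'])/f['fx']*z,(v-f['cy'])/f['fy']*z,z],-1)
P=(X-f['t'])@f['R']
m=(P[...,2]>.05)&(P[...,2]<.07)&(np.hypot(P[...,0]-.552,P[...,1]+.205)<.03)
q=P[m];print(m.sum(),q.mean(0),cv2.minAreaRect((q[:,:2]*1000).astype(np.float32)))
m=(P[...,2]>.057)&(P[...,2]<.07)&(np.hypot(P[...,0]-.552,P[...,1]+.205)<.03)
q=P[m];print(m.sum(),q.mean(0),cv2.minAreaRect((q[:,:2]*1000).astype(np.float32)),u_[m].min(),u_[m].max(),v[m].min(),v[m].max())
crop('w1',270,60,350,210,4,'w1c')
E
```

```text
335 [ 0.55098018 -0.20579639  0.06002387] ((550.4224853515625, -205.6772918701172), (11.538079261779785, 23.52509117126465), 84.11502838134766)
322 [ 0.55054884 -0.20571889  0.06029841] ((550.3710327148438, -205.666015625), (11.537312507629395, 23.419294357299805), 84.1481704711914) 304 316 164 188
```

View pics/w1c.png

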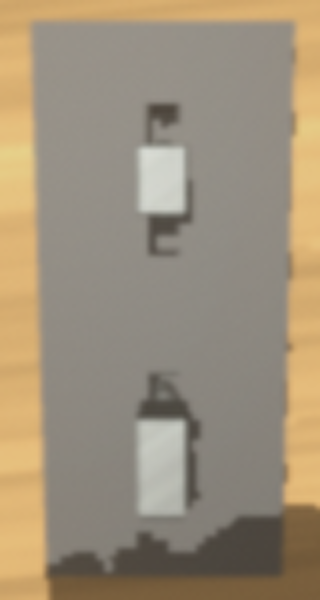

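```bash
python3 -m jog '[[0.006,0.005,-0.03,0,-0.1],[0,0,-0.04,0,-0.1],[0,0,-0.04,0,-0.1],[0,0,-0.01,0,-0.1],[0,0,0,0,-0.1]]'; python3 -m jog '[[0,0,0,0,-0.1]]'
```

```text
time: 2.33
tcp_pos: [0.5517, -0.2055, 0.0661]
orientation: [-0.0, 0.999, -0.051, 0.0]
contact_force: [-0.3, -1.1, 0.8]
width: 0.0469
time: 2.45
tcp_pos: [0.553, -0.2056, 0.0672]
orientation: [0.0, 0.999, -0.051, 0.001]
contact_force: [0.1, -0.2, 0.2]
width: 0.047
```

```bash
python3 -m jog '[[-0.001,0,-0.016,0,-0.1],[0,0,-0.016,0,-0.1],[0,0,0,0,-0.1],[0,0,0,0,0.3],[0,0,0,0,0.5]]'; python3 -m jog '[[0,0,0,0,1],[0,0,0,0,1],[0,0,0,0,1],[0,0,0,0,1]]';python3 - <<'E'
from h import *
print(snap('wrist','w2'));crop('w2',160,150,480,400,2.4,'w2c')
E
```

```text
time: 3.08
tcp_pos: [0.5514, -0.2051, 0.0339]
orientation: [0.0, 0.999, -0.051, 0.0]
contact_force: [-0.7, -0.0, -0.4]
width: 0.0214
time: 3.58
tcp_pos: [0.551, -0.2049, 0.0333]
orientation: [-0.0, 0.999, -0.051, -0.0]
contact_force: [1.0, 0.1, 0.1]
width: 0.0001
{'time': 3.575, 'qpos': array([-3.56163349e-01,  4.39468628e-01, -1.44314886e-01,  9.87057041e-01,
        1.17503881e-04,  2.88673064e+00]), 'joint_velocities': array([ 0.00018091, -0.00101902, -0.00043947, -0.00228739, -0.00033654,
        0.00090785]), 'joint_torque': array([-5.04990949e-04, -6.52363729e+01,  3.06289458e+01,  2.95755170e-03,
        5.40331257e-04,  5.13651969e-05]), 'tcp_pos': array([ 0.55099345, -0.20494243,  0.03328951]), 'orientation': array([-6.26828871e-05,  9.98717527e-01, -5.06290148e-02, -3.41869395e-06]), 'contact_force': array([1.04362937, 0.12290982, 0.11833068]), 'torque': array([-0.02693532, -0.03100076, -0.00394547]), 'width': 0.00010435381361396434}
```

View pics/w2c.png

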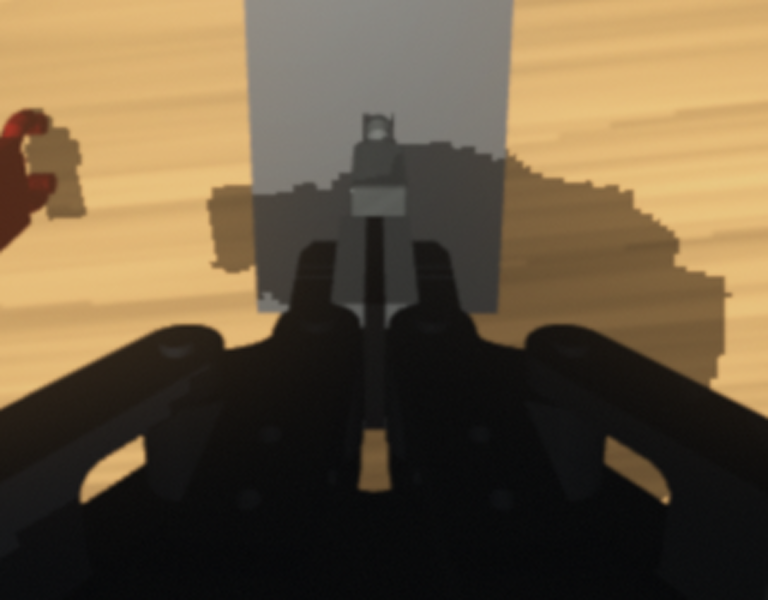

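```bash
python3 - <<'E'
from h import *
snap('scene','s2');snap('top','t2')
crop('s2',140,200,270,320,6,'s2c'); crop('w2',270,200,360,340,4,'w2d')
f=load('w2')
for u,v in((317,230),(310,260),(322,260),(316,260),(316,280),(316,190),(317,205)): print(u,v,w(f,u,v).round(4))
E
```

```text
317 230 [ 0.5605 -0.2064  0.061 ]
310 260 [ 0.5614 -0.2036  0.0952]
322 260 [ 0.5609 -0.2083  0.0952]
316 260 [ 0.561  -0.2059  0.0949]
316 280 [ 0.5598 -0.2058  0.1084]
316 190 [ 0.5724 -0.2072  0.0271]
317 205 [ 0.5619 -0.2067  0.0229]
```

View pics/s2c.png

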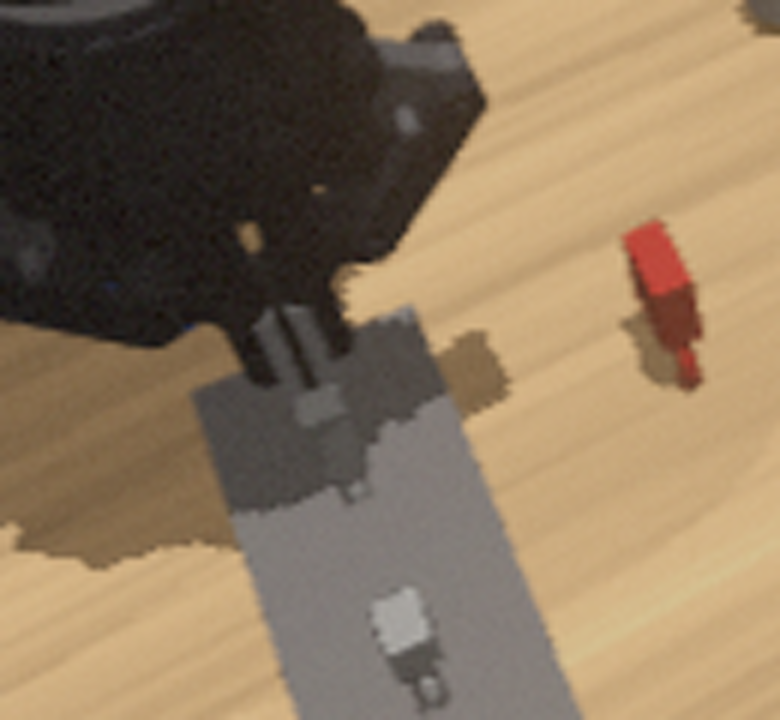

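View pics/w2d.png

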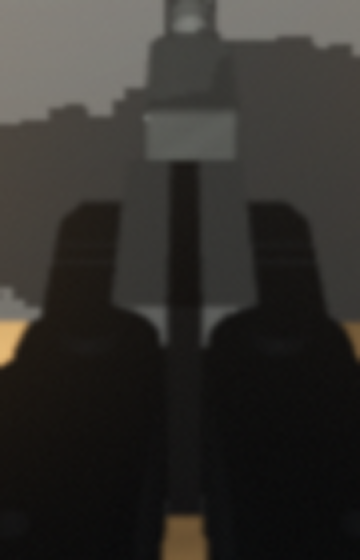

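```bash
python3 - <<'E'
from h import *
f=load('w2')
for v in range(222,285,4): print(v,[w(f,u,v).round(4).tolist() for u in (306,317,328)])
print(px(f,(.551,-.205,.0333)),px(f,(.551,-.205,.0523)),-f['R'].T@f['t'])
E
```

```text
222 [[0.5619, -0.2008, 0.0517], [0.5617, -0.2066, 0.0526], [0.5609, -0.2123, 0.052]]
226 [[0.5622, -0.201, 0.0584], [0.5623, -0.2066, 0.0603], [0.5616, -0.2121, 0.0597]]
230 [[0.5605, -0.2009, 0.0595], [0.5605, -0.2064, 0.061], [0.56, -0.2119, 0.0612]]
234 [[0.5586, -0.2007, 0.0601], [0.558, -0.2062, 0.0601], [0.5577, -0.2117, 0.0606]]
238 [[0.5566, -0.2005, 0.0605], [0.556, -0.206, 0.0604], [0.5553, -0.2115, 0.06]]
242 [[0.5617, -0.2015, 0.0775], [0.5611, -0.2064, 0.0774], [0.5603, -0.2113, 0.0767]]
246 [[0.5617, -0.2016, 0.082], [0.5614, -0.2064, 0.0824], [0.561, -0.2112, 0.0825]]
250 [[0.5617, -0.2018, 0.0861], [0.5607, -0.2063, 0.085], [0.5607, -0.211, 0.086]]
254 [[0.5615, -0.2018, 0.0895], [0.5617, -0.2064, 0.0909], [0.5608, -0.2109, 0.09]]
258 [[0.5613, -0.2019, 0.0928], [0.5612, -0.2063, 0.0935], [0.5606, -0.2107, 0.0933]]
262 [[0.5611, -0.202, 0.096], [0.5614, -0.2063, 0.0974], [0.5606, -0.2106, 0.0967]]
266 [[0.5611, -0.2021, 0.0994], [0.561, -0.2063, 0.0999], [0.56, -0.2105, 0.0989]]
270 [[0.5617, -0.2022, 0.1037], [0.5611, -0.2063, 0.1033], [0.5604, -0.2104, 0.1028]]
274 [[0.5616, -0.2023, 0.1065], [0.5613, -0.2063, 0.1068], [0.5604, -0.2102, 0.1059]]
278 [[0.5603, -0.2022, 0.1072], [0.5603, -0.2062, 0.1079], [0.5622, -0.2102, 0.1119]]
282 [[0.563, -0.2027, 0.1146], [0.5588, -0.206, 0.1081], [0.5616, -0.2101, 0.1135]]
(np.float64(315.99050667950473), np.float64(228.10277397040508)) (np.float64(316.0445669597762), np.float64(240.9408226732237)) [ 0.61945505 -0.2116609   0.21310643]
```

The fingers are shut but empty. The wrist depth shows the pad tips at z≈75 mm, above the tab top at 60 mm, although the reported TCP is at z=33 mm. I'll check this against another camera.

```bash
python3 - <<'E'
from h import *
f=load('s2')
for u,v in((186,262),(191,262),(194,260),(190,258),(186,254),(193,267),(194,268)): print(u,v,w(f,u,v).round(4))
print(px(f,(.551,-.205,.0333)),px(f,(.5615,-.2062,.075)))
print(state()['tcp_pos'],state()['qpos'])
E
```

```text
186 262 [ 0.5611 -0.2124  0.0847]
191 262 [ 0.5625 -0.206   0.0808]
194 260 [ 0.5621 -0.2009  0.0815]
190 258 [ 0.5618 -0.205   0.0903]
186 254 [ 0.5617 -0.2077  0.1036]
193 267 [ 0.5579 -0.2062  0.0597]
194 268 [ 0.5612 -0.2056  0.0609]
(np.float64(195.90087361930432), np.float64(271.9104270728123)) (np.float64(191.574019634669), np.float64(263.5899481336742))
[ 0.55093401 -0.20496911  0.03324708] [-3.56221446e-01  4.39490343e-01 -1.44401032e-01  9.87024513e-01
  8.37972658e-05  2.88675149e+00]
```

Both cameras put the shut fingertips at z≈75 mm, so the reported TCP reads about 41 mm too low. The width of 0 (an empty grip) fits that too. I'll trust the cameras, reopen and go down in checked steps.

```bash
python3 -m jog '[[0,0,0,0,-0.1],[0,0,0,0,-0.1],[0,0,0,0,-0.1],[0,-0.001,-0.015,0,-0.1],[0,0,-0.010,0,-0.1]]'; python3 -m jog '[[0,0,0,0,-0.1]]'; python3 - <<'E'
from h import *
print(snap('wrist','w3')['tcp_pos']);crop('w3',200,150,440,330,3.2,'w3c')
E
```

```text
time: 4.35
tcp_pos: [0.5504, -0.2058, 0.0069]
orientation: [-0.0, 0.999, -0.051, -0.001]
contact_force: [-0.5, 1.1, -0.5]
width: 0.0472
time: 4.47
tcp_pos: [0.5499, -0.2056, 0.0068]
orientation: [-0.0, 0.999, -0.051, -0.001]
contact_force: [-0.1, -0.1, 0.1]
width: 0.0469
[ 0.54993497 -0.20560595  0.00681775]
```

View pics/w3c.png

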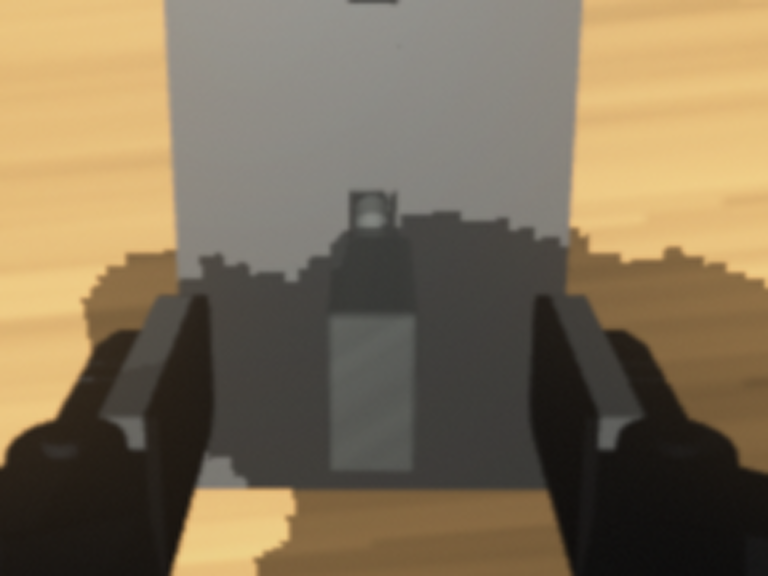

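The tab (crop 330–415) sits midway between the pads (inner edges at 210 and 532), and no contact has registered yet. I'll go down 14 mm and close.

```bash
python3 -m jog '[[0.001,0,-0.008,0,-0.1],[0,0,-0.006,0,-0.1],[0,0,0,0,0.2],[0,0,0,0,0.4],[0,0,0,0,0.5]]'; python3 -m jog '[[0,0,0,0,0.7],[0,0,0,0,1],[0,0,0,0,1],[0,0,0,0,1]]';python3 - <<'E'
from h import *
print(snap('wrist','w4')['tcp_pos']);crop('w4',200,150,440,330,3.2,'w4c')
E
```

```text
time: 5.15
tcp_pos: [0.5521, -0.206, -0.0055]
orientation: [0.0, 0.999, -0.051, 0.0]
contact_force: [0.4, -0.1, -0.5]
width: 0.0213
time: 5.65
tcp_pos: [0.5522, -0.2061, -0.0055]
orientation: [0.0, 0.999, -0.051, 0.0]
contact_force: [-0.0, 0.2, 3.7]
width: 0.011
[ 0.55216236 -0.20608492 -0.00547695]
```

View pics/w4c.png

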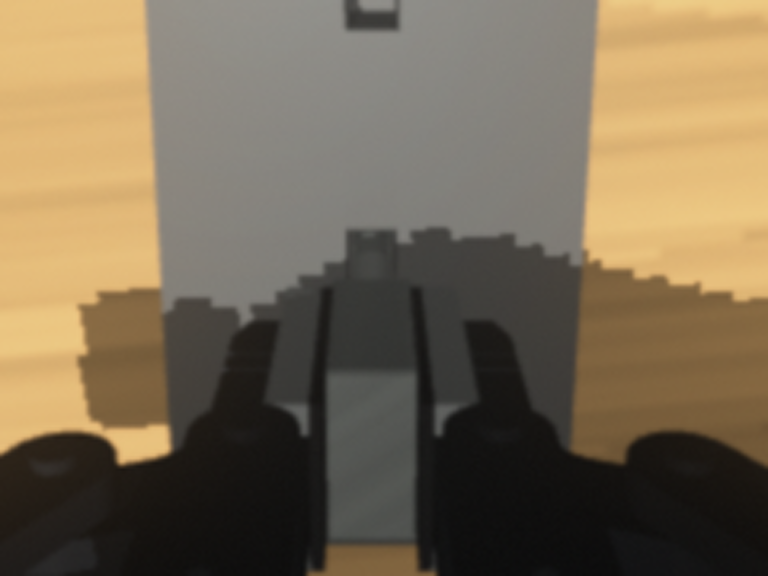

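Gripped at width 11 mm. Now lift and check that the clip came along.

```bash
python3 -m jog '[[0,0,0.01,0,1],[0,0,0.02,0,1],[0,0,0.04,0,1],[0,0,0.05,0,1],[0,0,0,0,1]]'; python3 -m jog '[[-0.01,0.05,0,-4.3,1],[-0.01,0.06,0,0,1],[-0.01,0.06,0,0,1],[-0.01,0.06,0,0,1],[-0.01,0.04,0,0,1]]';python3 -m jog '[[0,0,0,0,1],[0,0,0,0,1]]';python3 - <<'E'
from h import *
print(snap('wrist','w5')['tcp_pos']);snap('scene','s5');snap('top','t5')
f=load('s5');t=state()['tcp_pos'];print(px(f,t),px(load('t5'),t))
E
```

```text
time: 6.32
tcp_pos: [0.5543, -0.2068, 0.1187]
orientation: [0.001, 0.999, -0.051, 0.003]
contact_force: [-0.2, 0.3, -1.0]
width: 0.0111
time: 6.95
tcp_pos: [0.4931, -0.0096, 0.114]
orientation: [-0.032, 0.999, -0.032, -0.0]
contact_force: [-0.1, 0.0, -1.0]
width: 0.011
time: 7.2
tcp_pos: [0.4945, -0.0114, 0.1144]
orientation: [-0.031, 0.999, -0.033, 0.001]
contact_force: [-0.8, -0.2, -0.3]
width: 0.0113
[ 0.4945484  -0.01143314  0.11437806]
(np.float64(278.4382262061327), np.float64(169.88226597240615)) (np.float64(346.07021040906864), np.float64(236.09230675382003))
```

View pics/w5.png

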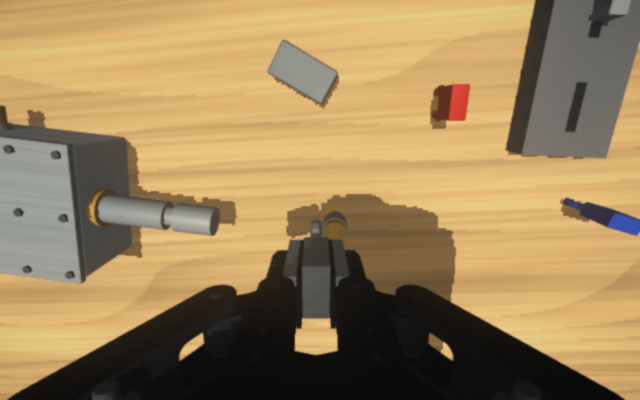

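View pics/s5.png

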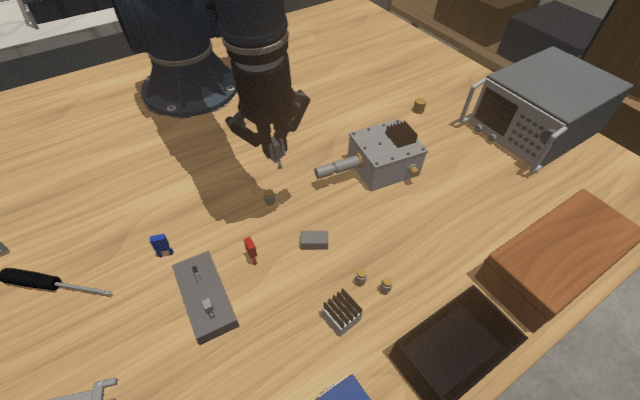

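```bash
python3 - <<'E'
from h import *
s=state();print(s['qpos'].round(3),s['orientation'])
E
```

```text
[-0.067  0.229 -0.24   1.103  0.063  3.141] [-3.14720169e-02  9.98958031e-01 -3.30473051e-02  4.90681892e-04]
```

Joint 6 is at its stop (3.14), which tilted the tool. The clip is symmetric under a half turn, so I'll spin it the other way, by about +175° in total.

```bash
python3 -m jog '[[0,0,0,10,1],[0,0,0,10,1],[0,0,0,10,1],[0,0,0,10,1],[0,0,0,10,1]]'; python3 -m jog '[[0,0,0,10,1],[0,0,0,10,1],[0,0,0,10,1],[0,0,0,10,1],[0,0,0,10,1]]';python3 -m jog '[[0,0,0,10,1],[0,0,0,10,1],[0,0,0,10,1],[0,0,0,10,1],[0,0,0,10,1]]';python3 -m jog '[[0,0,0,10,1],[0,0,0,10,1],[0,0,0,0,1]]'; python3 - <<'E'
from h import *
s=state();print(s['qpos'].round(3),s['orientation'].round(4))
from scipy.spatial.transform import Rotation as Ro
print(Ro.from_quat(s['orientation'],scalar_first=True).as_matrix().round(4))
E
```

```text
time: 7.98
tcp_pos: [0.4945, -0.0115, 0.1143]
orientation: [-0.029, 0.918, 0.395, -0.013]
contact_force: [0.2, 1.1, -0.0]
width: 0.011
time: 8.6
tcp_pos: [0.4945, -0.0114, 0.1142]
orientation: [-0.021, 0.665, 0.746, -0.024]
contact_force: [-0.1, 0.0, -1.3]
width: 0.0112
time: 9.22
tcp_pos: [0.4944, -0.0114, 0.1142]
orientation: [-0.009, 0.288, 0.957, -0.031]
contact_force: [0.8, -0.7, 0.2]
width: 0.011
time: 9.6
tcp_pos: [0.4942, -0.0113, 0.1143]
orientation: [-0.003, 0.12, 0.992, -0.031]
contact_force: [0.6, -1.0, -0.6]
width: 0.0109
[ 0.02   0.24  -0.225  1.121 -0.061  0.262] [-0.0032  0.1204  0.9922 -0.0315]
[[-0.971   0.2386 -0.0139]
 [ 0.239   0.969  -0.0617]
 [-0.0012 -0.0632 -0.998 ]]
```

Tilt carried in the commanded pose: 3.6° (fingers towards -y). It came from pushing joint 6 against its stop. Approaching the opposite stop slowly should take it out again, so I'll spin on and watch the tilt.

```bash
cat > st.py <<'E'
from h import *
from scipy.spatial.transform import Rotation as Ro
s=state();R=Ro.from_quat(s['orientation'],scalar_first=True).as_matrix()
print('q',s['qpos'].round(4),'zaxis',R[:,2].round(4),'yaw_y',np.degrees(np.arctan2(R[1,1],R[0,1])).round(2))
E
python3 -m jog '[[0,0,0,10,1],[0,0,0,10,1],[0,0,0,10,1],[0,0,0,10,1],[0,0,0,10,1]]'; python3 -m jog '[[0,0,0,10,1],[0,0,0,10,1],[0,0,0,10,1],[0,0,0,10,1],[0,0,0,10,1]]';python3 -m jog '[[0,0,0,10,1],[0,0,0,10,1],[0,0,0,10,1],[0,0,0,10,1],[0,0,0,10,1]]';python3 -m jog '[[0,0,0,10,1],[0,0,0,10,1],[0,0,0,8,1],[0,0,0,6,1],[0,0,0,0,1]]'; python3 st.py
```

```text
time: 10.22
tcp_pos: [0.4943, -0.0112, 0.1143]
orientation: [0.01, -0.311, 0.95, -0.03]
contact_force: [-0.9, -0.7, -0.3]
width: 0.0111
time: 10.85
tcp_pos: [0.4943, -0.0112, 0.1144]
orientation: [0.022, -0.684, 0.729, -0.022]
contact_force: [0.4, -0.5, -1.2]
width: 0.0111
time: 11.48
tcp_pos: [0.4943, -0.0112, 0.1143]
orientation: [-0.03, 0.928, -0.372, 0.011]
contact_force: [-0.0, -0.5, -0.2]
width: 0.0111
time: 12.1
tcp_pos: [0.4944, -0.0112, 0.1143]
orientation: [-0.032, 0.996, -0.087, 0.002]
contact_force: [0.0, 0.9, -0.8]
width: 0.011
q [-0.0664  0.2239 -0.2466  1.0951  0.063  -3.0334] zaxis [ 0.0093  0.0625 -0.998 ] yaw_y -100.0
```

```bash
python3 -m jog '[[0,0,0,3,1],[0,0,0,2,1],[0,0,0,1,1],[0,0,0,1,1],[0,0,0,1,1]]';  python3 st.py; python3 -m jog '[[0,0,0,1,1],[0,0,0,1,1],[0,0,0,0,1]]';  python3 st.py
```

```text
time: 12.72
tcp_pos: [0.4946, -0.0015, 0.1144]
orientation: [-0.028, 0.999, -0.022, 0.0]
contact_force: [0.2, 0.0, 0.2]
width: 0.0113
q [-0.0414  0.2289 -0.2391  1.1038  0.0553 -3.1396] zaxis [ 0.0013  0.0553 -0.9985] yaw_y -92.49
time: 13.1
tcp_pos: [0.4949, 0.0073, 0.1144]
orientation: [-0.024, 1.0, -0.01, -0.0]
contact_force: [0.2, 0.0, -0.8]
width: 0.0112
q [-0.0187  0.2295 -0.238   1.1044  0.0483 -3.1405] zaxis [-2.000e-04  4.830e-02 -9.988e-01] yaw_y -91.14
```

It works: the tilt drops about 0.2° per 0.5° requested. I'll continue in small steps.

```bash
python3 -m jog '[[0,0,0,1,1],[0,0,0,1,1],[0,0,0,1,1],[0,0,0,1,1],[0,0,0,1,1]]';  python3 -m jog '[[0,0,0,0,1]]'; python3 st.py
```

```text
time: 13.72
tcp_pos: [0.4946, 0.0288, 0.1143]
orientation: [-0.015, 1.0, 0.018, -0.001]
contact_force: [-0.1, 0.9, -0.4]
width: 0.0112
time: 13.85
tcp_pos: [0.4946, 0.0288, 0.1143]
orientation: [-0.015, 1.0, 0.018, -0.001]
contact_force: [-0.1, -0.3, -0.4]
width: 0.0113
q [ 0.0373  0.2306 -0.236   1.1054  0.0302 -3.1406] zaxis [-0.0023  0.0301 -0.9995] yaw_y -87.92
```

```bash
python3 -m jog '[[0,0,0,1,1],[0,0,0,1,1],[0,0,0,1,1],[0,0,0,1,1],[0,0,0,1,1]]';  python3 -m jog '[[0,0,0,1,1],[0,0,0,1,1],[0,0,0,1,1],[0,0,0,0.4,1],[0,0,0,0,1]]'; python3 st.py
```

```text
time: 14.48
tcp_pos: [0.4931, 0.0503, 0.1143]
orientation: [-0.006, 0.999, 0.046, -0.001]
contact_force: [0.1, -0.1, -0.5]
width: 0.0113
time: 15.1
tcp_pos: [0.4915, 0.0647, 0.1143]
orientation: [0.0, 0.998, 0.065, -0.001]
contact_force: [-0.4, 0.6, -1.2]
width: 0.0108
q [ 1.3110e-01  2.3110e-01 -2.3490e-01  1.1060e+00 -2.0000e-04 -3.1406e+00] zaxis [-1.2e-03 -4.0e-04 -1.0e+00] yaw_y -82.54
```

The tilt is gone (z axis vertical to about 0.1°). Now set the yaw to the plunger and move above the groove, staying high.

```bash
python3 -m jog '[[0,0,0,-9,1],[0,0,0,-8.8,1],[-0.004,0.025,0,0,1],[-0.003,0.024,0,0,1],[0,0,0,0,1]]';  python3 -m jog '[[0,0,0,0,1]]'; python3 st.py; python3 - <<'E'
from h import *
print(snap('wrist','w6')['tcp_pos']);snap('scene','s6');snap('top','t6');crop('s6',250,80,450,220,4,'s6c')
E
```

```text
time: 15.72
tcp_pos: [0.4844, 0.1144, 0.1143]
orientation: [-0.0, 0.996, -0.09, -0.001]
contact_force: [-0.8, 0.3, -0.7]
width: 0.0108
time: 15.85
tcp_pos: [0.4844, 0.1132, 0.1143]
orientation: [0.0, 0.996, -0.09, -0.001]
contact_force: [-0.1, -0.4, -0.2]
width: 0.0112
q [ 0.2295  0.2342 -0.2309  1.1072  0.     -2.7314] zaxis [-1.4e-03 -3.0e-04 -1.0e+00] yaw_y -100.35
[0.48442417 0.11317783 0.11425365]
```

View pics/w6.png

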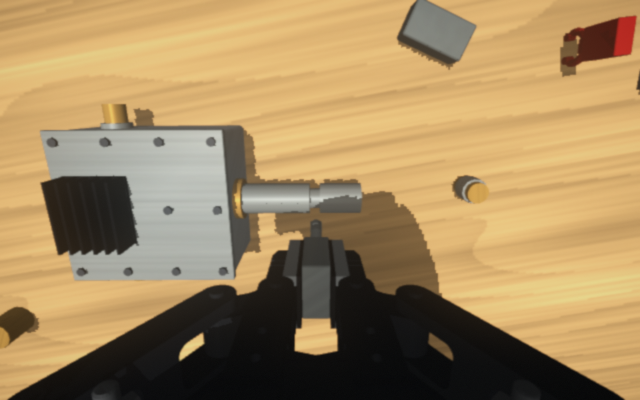

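View pics/s6c.png

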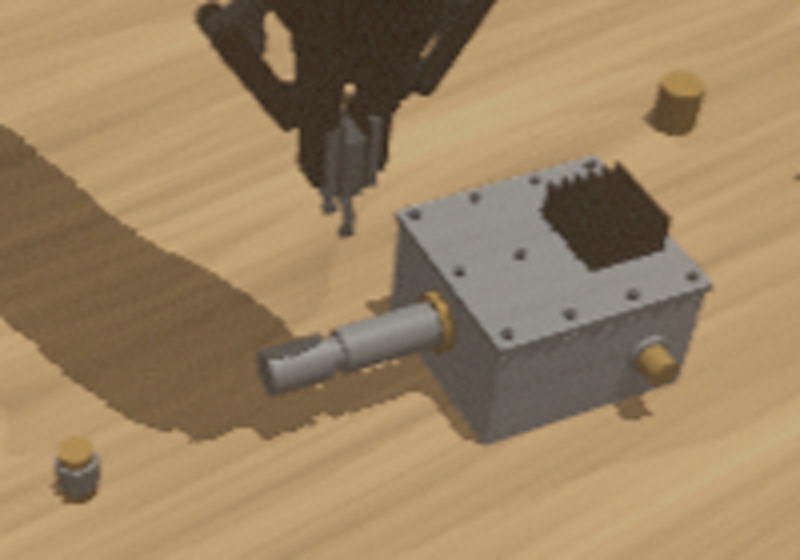

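```bash
python3 - <<'E'
from h import *
crop('w6',225,170,375,245,5,'w6c')
f=load('w6');print(f['cx'],f['cy'],f['fx'])
v,u_=np.mgrid[0:400,0:640];z=f['d'];X=np.stack([(u_-f['cx'])/f['fx']*z,(v-f['cy'])/f['fy']*z,z],-1)
P=(X-f['t'])@f['R']
# plunger points: centreline via visible arc: fit cylinder axis
m=(P[...,2]>.035)&(P[...,2]<.058)&(P[...,0]>.45)&(P[...,0]<.53)&(P[...,1]>.07)&(P[...,1]<.165)
q=P[m];print(m.sum(),q[:,2].max())
from scipy.optimize import least_squares
def res(p):
    x0,th,zc=p; a=np.array([np.sin(th),-np.cos(th)])
    d=(q[:,0]-x0)*np.cos(th)+(q[:,1]-.11)*np.sin(th)
    return np.hypot(d,q[:,2]-zc)-.012
r=least_squares(res,[.484,-.18,.042],loss='soft_l1',f_scale=.001);print(r.x,np.degrees(r.x[1]),np.std(r.fun))
th=r.x[1];x0=r.x[0];t=state()['tcp_pos']
a=np.array([np.sin(th),-np.cos(th)])
# depth-lowered points (groove) along axis
s=(q[:,0]-x0)*a[0]+(q[:,1]-.11)*a[1];h=r.fun
for k in np.arange(-.05,.04,.002):
    mm=(s>k)&(s<k+.002)
    if mm.any(): print(round(k,3),mm.sum(),np.median(h[mm]).round(4),end=' | ')
print()
# clip tab in view
m=(P[...,2]>.165)&(P[...,2]<.19)&(u_>300)&(u_<334)&(v>285)&(v<320)
print('tab',P[m].mean(0) if m.any() else 0)
for uu,vv in((316,235),(316,228),(316,260),(316,310),(304,280),(328,280)):print(uu,vv,w(f,uu,vv).round(4))
E
```

```text
315.66840647020615 199.43949959378364 326.8911177250763
3300 0.056434472566805415
[ 0.48228917 -0.17504956  0.04236944] -10.029601200859835 0.0011405918594238817
-0.05 79 0.0001 | -0.048 80 -0.0 | -0.046 70 0.0001 | -0.044 83 0.0 | -0.042 73 0.0001 | -0.04 78 0.0001 | -0.038 82 0.0 | -0.036 76 0.0 | -0.034 77 -0.0001 | -0.032 79 0.0001 | -0.03 74 0.0002 | -0.028 83 0.0 | -0.026 72 0.0001 | -0.024 79 0.0001 | -0.022 84 0.0001 | -0.02 67 0.0002 | -0.018 83 0.0001 | -0.016 74 0.0 | -0.014 77 0.0001 | -0.012 89 0.0 | -0.01 61 -0.0006 | -0.008 58 -0.0039 | -0.006 60 -0.0039 | -0.004 40 -0.004 | -0.002 70 -0.0032 | 0.0 59 0.0 | 0.002 90 0.0001 | 0.004 81 0.0 | 0.006 69 0.0001 | 0.008 84 -0.0 | 0.01 71 0.0001 | 0.012 81 0.0001 | 0.014 80 0.0001 | 0.016 71 0.0001 | 0.018 83 0.0001 | 0.02 80 0.0002 | 0.022 72 0.0001 | 0.024 82 0.0001 | 0.026 75 0.0002 | 0.028 79 0.0 | 0.03 49 0.0001 | 
tab [0.47904513 0.11383514 0.18119093]
316 235 [0.4928 0.1116 0.1455]
316 228 [0.4946 0.1113 0.1409]
316 260 [0.4945 0.1114 0.1759]
316 310 [0.4748 0.115  0.1801]
304 280 [0.4892 0.1171 0.1805]
328 280 [0.4872 0.108  0.18  ]
```

View pics/w6c.png

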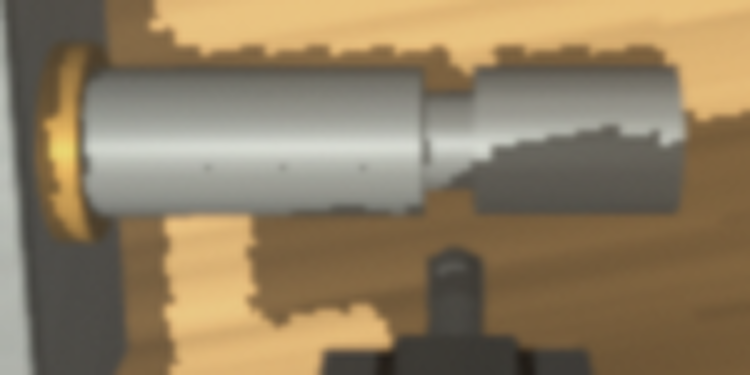

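The cylinder fit to the wrist depth is clean. The plunger axis is at -10.0°, and the groove (crop u 424–474) is centred near (0.4831, 0.1147). The clip wire is at crop u 430–480, about 1.2 mm too far out. I'll correct that, descend to just above the plunger and look again.

```bash
python3 -m jog '[[0.0002,0.0012,-0.02,0.3,1],[0,0,-0.025,0,1],[0,0,-0.015,0,1],[0,0,-0.005,0,1],[0,0,0,0,1]]';  python3 -m jog '[[0,0,0,0,1]]'; python3 st.py; python3 - <<'E'
from h import *
print(snap('wrist','w7')['tcp_pos']);snap('scene','s7');crop('s7',290,90,390,200,7,'s7c')
crop('w7',200,140,430,320,3.4,'w7c')
E
```

```text
time: 16.62
tcp_pos: [0.4847, 0.1145, 0.0494]
orientation: [0.0, 0.996, -0.088, -0.001]
contact_force: [0.5, 0.3, -0.2]
width: 0.0108
time: 16.75
tcp_pos: [0.4852, 0.1148, 0.05]
orientation: [-0.0, 0.996, -0.088, -0.0]
contact_force: [0.1, -0.4, -1.3]
width: 0.0112
q [ 2.3210e-01  2.8830e-01 -3.3690e-01  9.4570e-01  3.0000e-04 -2.7337e+00] zaxis [-2.e-04  3.e-04 -1.e+00] yaw_y -100.08
[0.48518548 0.11477077 0.04995579]
```

View pics/w7c.png

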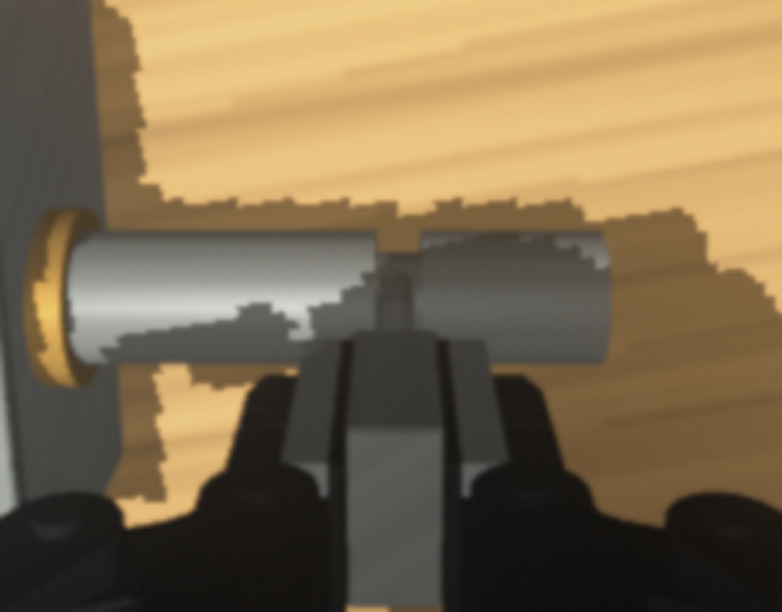

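View pics/s7c.png

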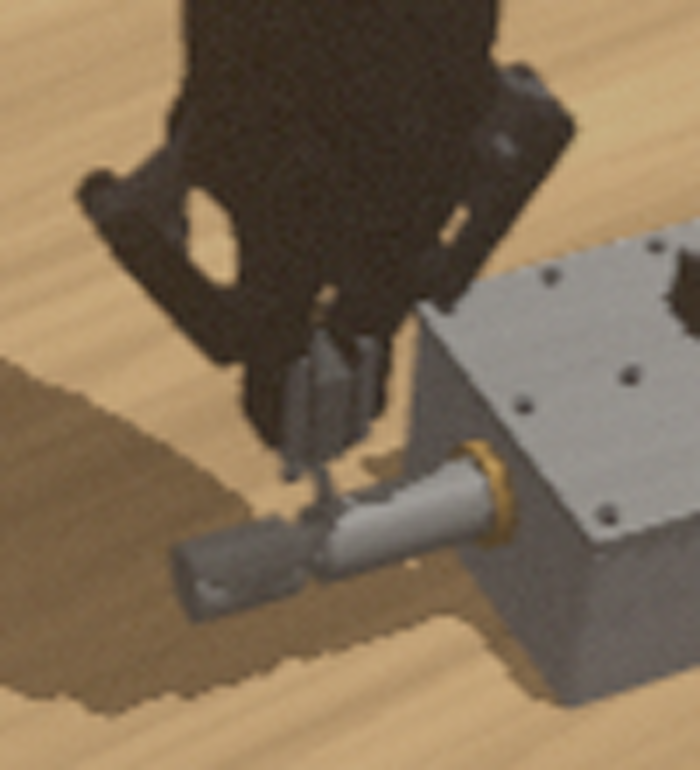

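The wire (crop 378–413) is centred over the groove (376–420) to within about 0.5 mm. I'll nudge it by 0.4 mm and go down gently, feeling the force.

```bash
python3 -m jog '[[0,-0.0004,-0.005,0,1],[0,0,-0.004,0,1],[0,0,0,0,1]]';  python3 -m jog '[[0,0,-0.001,0,1],[0,0,0,0,1]]';  python3 -m jog '[[0,0,-0.001,0,1],[0,0,0,0,1]]';  python3 -m jog '[[0,0,-0.001,0,1],[0,0,0,0,1]]'
```

```text
time: 17.23
tcp_pos: [0.4843, 0.1143, 0.0399]
orientation: [0.0, 0.996, -0.088, -0.001]
contact_force: [-0.9, 0.1, -0.3]
width: 0.0109
time: 17.48
tcp_pos: [0.4847, 0.1144, 0.0393]
orientation: [0.0, 0.996, -0.088, -0.001]
contact_force: [-0.1, 0.9, -0.7]
width: 0.0111
time: 17.73
tcp_pos: [0.4846, 0.1144, 0.0382]
orientation: [0.0, 0.996, -0.088, -0.001]
contact_force: [-0.6, 0.7, -0.5]
width: 0.0108
time: 17.98
tcp_pos: [0.4846, 0.1144, 0.0372]
orientation: [0.0, 0.996, -0.088, -0.001]
contact_force: [0.2, -0.0, -0.9]
width: 0.011
```

```bash
for i in 1; do :; done; python3 -m jog '[[0,0,-0.001,0,1],[0,0,0,0,1]]';  python3 -m jog '[[0,0,-0.001,0,1],[0,0,0,0,1]]';  python3 -m jog '[[0,0,-0.001,0,1],[0,0,0,0,1]]'
```

```text
time: 18.23
tcp_pos: [0.4846, 0.1144, 0.0362]
orientation: [0.0, 0.996, -0.088, -0.001]
contact_force: [-0.1, -0.2, -0.7]
width: 0.0112
time: 18.48
tcp_pos: [0.4846, 0.1143, 0.0352]
orientation: [0.0, 0.996, -0.088, -0.001]
contact_force: [0.2, -0.4, -1.0]
width: 0.0111
time: 18.73
tcp_pos: [0.4849, 0.1144, 0.0343]
orientation: [0.0, 0.996, -0.088, -0.0]
contact_force: [0.2, 0.7, -0.0]
width: 0.0111
```

Still free, well below the full-bar touch height, so the tips are in the groove. I'll carry on in single steps.

```bash
python3 -m jog '[[0,0,-0.001,0,1],[0,0,0,0,1]]';  python3 -m jog '[[0,0,-0.001,0,1],[0,0,0,0,1]]'
```

```text
time: 18.98
tcp_pos: [0.485, 0.1144, 0.0334]
orientation: [-0.0, 0.996, -0.088, -0.0]
contact_force: [1.3, 1.0, 2.3]
width: 0.0109
time: 19.23
tcp_pos: [0.485, 0.1145, 0.0325]
orientation: [-0.0, 0.996, -0.088, -0.0]
contact_force: [2.1, 0.3, 3.1]
width: 0.0109
```

```bash
python3 -m jog '[[0,0,-0.001,0,1],[0,0,0,0,1]]'
```

```text
time: 19.48
tcp_pos: [0.4851, 0.1145, 0.0315]
orientation: [-0.0, 0.996, -0.088, -0.0]
contact_force: [2.0, 0.3, 4.5]
width: 0.011
```

Contact came at about the predicted groove height. A 2 N sideways reaction (+x) says the clip sits slightly to -x, so I'll shift 0.4 mm and keep pressing.

```bash
python3 -m jog '[[0.0004,0,0,0,1],[0,0,-0.001,0,1],[0,0,0,0,1]]'
```

```text
time: 19.85
tcp_pos: [0.4852, 0.1145, 0.0304]
orientation: [-0.0, 0.996, -0.088, -0.0]
contact_force: [2.4, 0.5, 4.7]
width: 0.0111
```

```bash
python3 -m jog '[[0.0002,0,-0.001,0,1],[0,0,0,0,1]]'
```

```text
time: 20.1
tcp_pos: [0.4853, 0.1147, 0.0293]
orientation: [-0.0, 0.996, -0.088, -0.001]
contact_force: [1.8, 1.7, 2.9]
width: 0.011
```

```bash
python3 -m jog '[[0,0,-0.001,0,1],[0,0,0,0,1]]'; python3 -m jog '[[0,0,-0.001,0,1],[0,0,0,0,1]]'
```

```text
time: 20.35
tcp_pos: [0.4851, 0.1142, 0.0281]
orientation: [0.0, 0.996, -0.088, -0.001]
contact_force: [1.7, -0.7, 2.5]
width: 0.0114
time: 20.6
tcp_pos: [0.4851, 0.1143, 0.027]
orientation: [0.0, 0.996, -0.088, -0.001]
contact_force: [1.7, 1.8, -1.1]
width: 0.011
```

```bash
python3 -m jog '[[0,0,-0.001,0,1],[0,0,0,0,1]]'; python3 -m jog '[[0,0,-0.001,0,1],[0,0,0,0,1]]'
```

```text
time: 20.85
tcp_pos: [0.485, 0.1143, 0.026]
orientation: [0.0, 0.996, -0.088, -0.001]
contact_force: [2.3, 0.1, -1.0]
width: 0.0112
time: 21.1
tcp_pos: [0.485, 0.1143, 0.025]
orientation: [0.0, 0.996, -0.088, -0.001]
contact_force: [2.3, -0.2, -3.3]
width: 0.0111
```

The force has turned negative, so the clip is being pulled in past the peak. I'll follow it down to the seat.

```bash
python3 -m jog '[[0,0,-0.001,0,1],[0,0,0,0,1]]'; python3 -m jog '[[0,0,-0.001,0,1],[0,0,0,0,1]]'
```

```text
time: 21.35
tcp_pos: [0.485, 0.1144, 0.0239]
orientation: [0.0, 0.996, -0.088, -0.001]
contact_force: [3.2, -0.4, -5.7]
width: 0.0108
time: 21.6
tcp_pos: [0.485, 0.1144, 0.023]
orientation: [0.0, 0.996, -0.088, -0.001]
contact_force: [2.0, 0.6, -6.2]
width: 0.0112
```

```bash
python3 -m jog '[[0,0,-0.001,0,1],[0,0,0,0,1]]'
```

```text
time: 21.85
tcp_pos: [0.4851, 0.1144, 0.0222]
orientation: [0.0, 0.996, -0.088, -0.001]
contact_force: [0.7, -0.4, -4.3]
width: 0.0111
```

```bash
python3 -m jog '[[0,0,-0.001,0,1],[0,0,0,0,1]]'; python3 - <<'E'
from h import *
snap('wrist','w8');snap('scene','s8');crop('w8',200,140,430,320,3.4,'w8c');crop('s8',290,90,390,200,7,'s8c')
f=load('w8')
for vv in(272,280,290,300): print(w(f,316,vv).round(4))
E
```

```text
time: 22.1
tcp_pos: [0.4852, 0.1144, 0.0215]
orientation: [0.0, 0.996, -0.088, -0.001]
contact_force: [0.3, -0.0, 0.9]
width: 0.0111
[0.492  0.1132 0.0868]
[0.4891 0.1137 0.0877]
[0.4843 0.1146 0.0869]
[0.4802 0.1153 0.0874]
```

View pics/w8c.png

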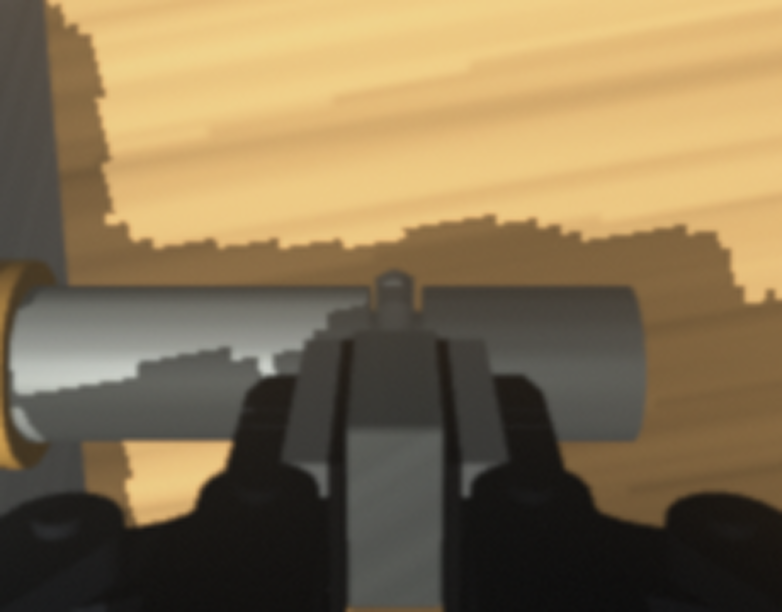

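View pics/s8c.png

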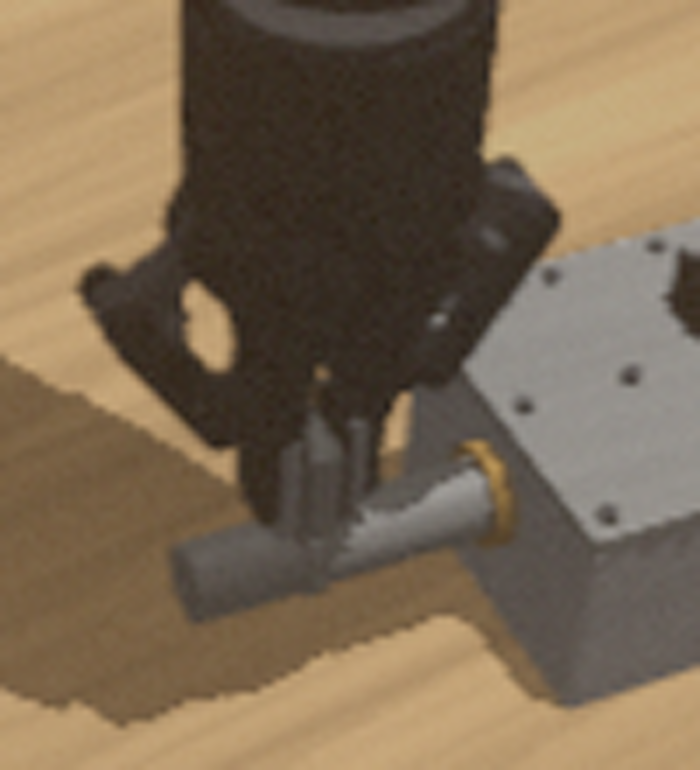

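The clip is down in the groove: the tab top is at z=87 mm, so the bore is at about 42 mm, and the force is back near zero. I'll release with a small opening, to stay clear of the filter, and lift straight up.

```bash
python3 -m jog '[[0,0,0,0,0.6],[0,0,0,0,0.45],[0,0,0,0,0.45],[0,0,0,0,0.45]]'; python3 -m jog '[[0,0,0.01,0,0.45],[0,0,0.02,0,0.45],[0,0,0.03,0,0.45],[0,0,0.04,0,0.45],[0,-0.04,0.02,0,0.45]]'; python3 -m jog '[[-0.03,-0.06,0,0,0.45],[-0.03,-0.06,0,0,0.45],[-0.03,-0.06,0,0,0.45],[0,0,0,0,0.45]]'; python3 st.py;  python3 - <<'E'
from h import *
snap('wrist','w9');snap('scene','s9');snap('top','t9');crop('s9',270,90,450,220,4,'s9c');crop('t9',220,180,320,270,7,'t9c')
P=[]
for n in('s9','t9'):
    f=load(n);v,u_=np.mgrid[0:400,0:640];z=f['d'];X=np.stack([(u_-f['cx'])/f['fx']*z,(v-f['cy'])/f['fy']*z,z],-1)
    P=(X-f['t'])@f['R']
    m=(P[...,2]>.06)&(P[...,2]<.11)&(np.hypot(P[...,0]-.483,P[...,1]-.1147)<.03)
    q=P[m];print(n,m.sum(),q.mean(0).round(4),q[:,2].max(),np.percentile(q[:,2],80))
    t=q[q[:,2]>.082]
    if len(t)>3: print(t.mean(0).round(4),cv2.minAreaRect((t[:,:2]*1000).astype(np.float32)))
E
```

```text
time: 22.7
tcp_pos: [0.4852, 0.1144, 0.0213]
orientation: [0.0, 0.996, -0.088, -0.001]
contact_force: [0.2, -0.5, 0.7]
width: 0.0233
time: 23.32
tcp_pos: [0.4864, 0.0756, 0.144]
orientation: [-0.001, 0.996, -0.086, 0.001]
contact_force: [1.4, -0.4, -0.1]
width: 0.0234
time: 23.82
tcp_pos: [0.4022, -0.0832, 0.1421]
orientation: [0.005, 0.995, -0.098, -0.001]
contact_force: [0.4, 0.5, -0.1]
width: 0.0235
q [-0.1948  0.0703 -0.3576  1.1436 -0.0111 -3.14  ] zaxis [-0.0029 -0.0108 -0.9999] yaw_y -101.25
s9 164 [0.4874 0.1108 0.0781] 0.08990961641188959 0.0871471176074942
[0.4854 0.1122 0.0865] ((483.5525207519531, 113.2807846069336), (11.935068130493164, 25.449687957763672), 79.19205474853516)
t9 137 [0.4843 0.1133 0.0829] 0.08964384132235939 0.08737710426764002
[0.485  0.1141 0.0864] ((485.1006164550781, 114.34463500976562), (11.953949928283691, 23.336307525634766), 79.52005004882812)
```

View pics/s9c.png

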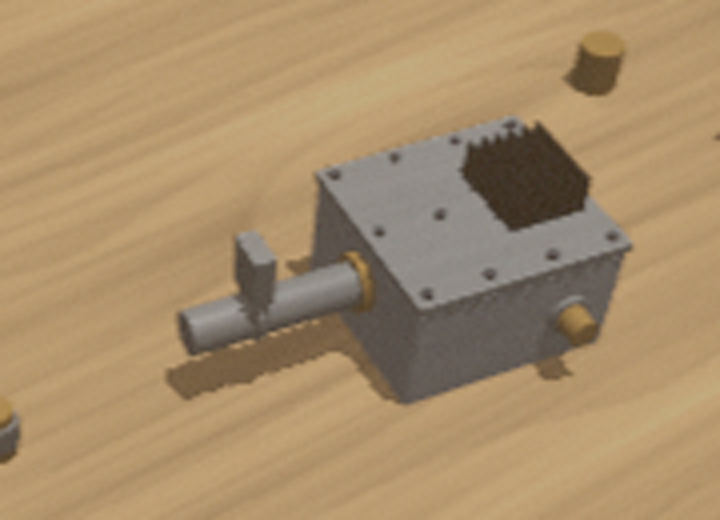

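View pics/t9c.png

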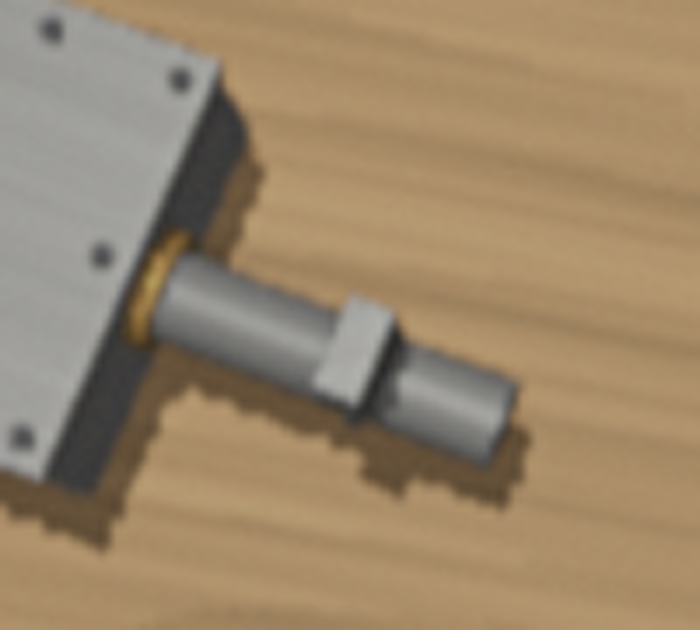

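The clip stands upright in the groove with its tab top at 87 mm, lies along 79–80° in line with the plunger, and the gripper is clear. I'll back joint 6 off its stop and hand in.

```bash
python3 -m jog '[[0,0,0,-8,0.45],[0,0,0,0,0.45],[0,0,0,0,0.45]]'; python3 st.py; python3 - <<'E'
from h import *
f=load('s9');print(w(f,207,304).round(4))
print(job_done())
E
```

```text
time: 24.35
tcp_pos: [0.4041, -0.0805, 0.1413]
orientation: [0.005, 0.987, -0.162, -0.002]
contact_force: [-0.1, 1.1, -0.3]
width: 0.0235
q [-0.1881  0.0749 -0.3548  1.1439 -0.0103 -3.0041] zaxis [-0.0047 -0.0095 -0.9999] yaw_y -108.65
[ 0.62   -0.2128  0.0461]
the job is handed in; nothing more can be done
None
```

I took the larger clip from the caddy, pressed it onto the plunger until it snapped into the groove, released it, and handed the job in at about 24 s. The force peaked near 5 N, swung to about -6 N as the clip pulled itself in, then returned to about zero.

**Last checks:**
- **Height:** the tab top is at z ≈ 87 mm, so the bore centre is at about 42 mm, which is the plunger axis.
- **Alignment:** the clip lies within about 1° of the plunger axis.
- **Position:** it is over the groove, about 55 mm out from the gland. The scene and top cameras place it about 0 to 2 mm sideways from the axis fitted in the wrist view. They disagree by about 1.5 mm, and the calibration is good to about 2 mm.
- **Other items:** the small clip is still in its place, and the gripper is well clear and touching nothing.

**What disagreed or went wrong:**
- **TCP height:** the reported TCP read about 41 mm lower than the real fingertips. The first grasp therefore closed on nothing above the tab. I relied on the cameras after that.
- **Joint 6:** it ran onto its stop (3.14) during the carry and tilted the tool 3.6°. I removed the tilt by easing against the opposite stop before inserting, and the joint touched that stop again while retreating. The readings reached 3.1406 (3.141 at the first stop), against a listed limit of 3.14, so I can't rule out that this counts as passing the range.

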